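# Let the empty can into its recycling bin with the lid lever

### The job

Two recycling bins stand on the table, a drinks can waiting on the chute of one and a glass jar on the chute of the other. With the fingertips, press down the lever pad on the right side of the can's bin so that its lid lifts and the can rolls in, then let the lever come up slowly under the finger so that the lid closes fully without slamming. Do not touch or pick up the can, and leave the jar, its bin and everything else on the table as they are.

Things in the scene. Friction and masses are not known exactly. Their poses are not given: they have to be found in the camera images.
- can_bin: White bin, left or right on the table, with the can on its chute; fixed. Origin: centre of its underside, x to its back, y to its left. Box 180 mm deep, 147 wide, 165 high, front wall 75 high, floor 11 high. In front, to x = -206 mm, an open chute falls to the box (112 to 75 mm high, cheeks to 145). Steel lid hinged at the back; its skirt, hanging to 94 mm, holds the can back.
- jar_bin: The other bin, of the same make and size, with the glass jar on its chute; same frame. Leave it shut.
- can_bin_lid (a joint): Lid angle of the can's bin, rad: 0 shut, 0.8 wide open; always twice the lever's angle. From about 0.4 the can passes under the skirt. Nothing but a finger on the lever slows its fall: let go, it slams at 4 to 5 rad/s. Under 2 rad/s near the rim (pad rising slower than 0.14 m/s) counts as eased down.
- jar_bin_lid (a joint): The same for the jar's bin; stays 0.
- can_bin_lever: Dark steel lever on the right of the can's bin. Origin on its pivot: 10 mm in front of the bin's centre, 92 mm to its right, 75 mm above the table. Its arm reaches 145 mm forward to the pad, 0.2 rad above level at rest, 0.2 rad below when right down (pad travel 56 mm, nearly straight down). It takes about 3 to 6 N; the lid's weight lifts it again.
- can_bin_pad (a point): Centre of the upper face of that lever's black rubber pad (32 mm square), about 108 mm above the table at rest, 50 mm when right down; 151 mm in front of the bin's centre, 138 mm to its right, its edge 49 mm clear of the chute's side.
- jar_bin_pad (a point): The same point of the jar's bin's lever; not to be pressed.
- can_mid (a point): Middle of the empty drinks can (66 mm across, 115 long, 14 g) lying on its side across the chute against the skirt, 121 mm above the table. It rolls in by itself within about a second once the lid is up; inside, its middle lies about 45 mm above the table.
- jar_mid (a point): Middle of the glass jar with a screw cap (62 mm across, 86 mm long) lying on its side across the other chute against that lid's skirt; leave it there.
- spice_jar: upright glass spice jar with a screw cap, 46 mm across, 106 mm tall, standing between the bins; origin at the centre of its foot. Bystander.
- tuna_tin: flat round tin, 86 mm across, 40 mm tall, standing between the bins; origin at the centre of its underside. Bystander.
- pepper_mill: turned wooden pepper mill, 58 mm across, 160 mm tall, to the right of the bins; origin at the centre of its foot. Bystander.
- tumbler: clear drinking glass, 78 mm across, 93 mm tall, on the chopping board at the right; origin at the centre of its foot. Bystander.
- mug: pottery mug with a handle, 92 mm across, 95 mm tall, far right; origin at the centre of its foot. Bystander.
- can: The same can as a body; origin at the centre of its foot end, z along the can to its top.
- jar: The same jar as a body; origin at the centre of its foot end, z along the jar to its cap.
There are look-alikes about, which are no part of the job. Leave any yellow look-alike of the jar alone.

How it is judged:
On the way, in this order (a step that is already met when the one before it is completed fails the run):
1. the lever of the can's bin is pressed with the fingers and its lid lifts (value of joint can_bin_lid above 0.15 rad and contact force between the fingers and can_bin_lever above 0.3 N), for 0.05 s.
2. the can has rolled into the bin while the lever is held down (x of can_mid in the frame of can_bin between -0.085 and 0.085 m and y of can_mid in the frame of can_bin between -0.07 and 0.07 m and z of can_mid in the frame of can_bin between 0 and 0.085 m and value of joint can_bin_lid above 0.25 rad and contact force between the fingers and can_bin_lever above 0.3 N), for 0.1 s.
At the end, for the whole second after the job is handed in: The can lies inside its bin, the bin's lid is shut (within 0.04 rad) and still, the jar still lies on the other chute and that lid is shut (within 0.04 rad) (x of can_mid in the frame of can_bin between -0.085 and 0.085 m and y of can_mid in the frame of can_bin between -0.07 and 0.07 m and z of can_mid in the frame of can_bin between 0 and 0.085 m and x of jar_mid in the frame of jar_bin between -0.17 and -0.1 m and y of jar_mid in the frame of jar_bin between -0.06 and 0.06 m and z of jar_mid in the frame of jar_bin between 0.1 and 0.16 m and value of joint each of can_bin_lid, jar_bin_lid below 0.04 rad and linear speed of can_bin_lever below 0.02 m/s and velocity of joint can_bin_lid above -0.1 rad/s); the robot touches nothing.
It fails at once if the lid slams: it falls faster than 2 rad/s in its last 0.12 rad (value of joint can_bin_lid below 0.12 rad and velocity of joint can_bin_lid below -2 rad/s).
It fails at once if the can is touched by the robot or lifted off the chute (contact force between any of the fingers, the arm and can above 0.5 N or height (world z) of can_mid above 0.165 m).
It fails at once if the jar is touched by the robot (contact force between any of the fingers, the arm and jar above 0.5 N).
It fails at once if the jar's bin is opened (over 0.08 rad) (value of joint jar_bin_lid above 0.08 rad).
It fails at once if something standing by is shifted by more than 25 mm or tipped (distance of any of spice_jar, tuna_tin, pepper_mill, tumbler, mug from where it was at the start of the episode above 0.025 m or angle between any of spice_jar, tuna_tin, pepper_mill, tumbler, mug's own z axis and vertical above 0.3 rad).
It also fails if it takes over 40 s, if anything falls off the work surface, if the arm or the gripper's body presses on something with over 40 N, if the wrist force passes 120 N, or if a joint passes its speed limit or range.

### The arm

A 7-joint arm with a two-finger parallel gripper is mounted at the origin on a cart in front of the work surface, level with it; the furniture and walls round the work are solid. World frame = base frame: x ahead of the robot, y to its left, z up, the work surface at z = 0. Lengths are in m, angles in rad, forces in N, time in s.
With the tool pointing down it reaches from about 0.4 to 0.875 m from the base axis. Payload 6.5 kg.
Tool frame: the origin (TCP) lies on the front face of the gripper's body, between the roots of the fingers; the fingertips stand 64 mm ahead of it and the grasp point (between the pads) lies 45 mm ahead of it (bot.grip_depth is the z of the grasp point in the tool frame, in m); z points along the fingers, y is the line along which they close (so a half turn about z gives the same grasp; the last joint's range is limited). The gripper opens to 88 mm and grips with 3 to 60 N. Pads are 18 mm wide; open, the fingers measure 123 mm over their backs; the gripper's body (75 mm by 187 mm) begins 45 mm behind the grasp point.
Start: joints at [-1.346, 0.536, -0.004, 1.538, 0.003, 1.067, -0.071], TCP at [0.186, 0.623, 0.303] pointing down, gripper open.
Joint ranges: [-2.7, 2.7], [-0.37, 2.16], [-1.27, 1.26], [0.24, 2.4], [-1.31, 4.45], [0.19, 1.91], [-2.76, 2.76]. Speed limits (rad/s): [2.39, 2.39, 3.14, 3.14, 3.14, 3.14, 3.14].

### API

Orientations are given as a unit quaternion [x, y, z, w].
In Python, from rig import monitor, snapshot, camera_info, close_job, bot gives the robot as it stands. The module is installed in compiled form; this text tells all that it offers.
- The arm moves only by the tool move_arm, never from a script. Its argument "deltas" is text: rows parted by semicolons, each of 7 numbers parted by spaces: the turn, a rotation vector about the world's x, y, z in rad, then the shift along the world's x, y, z in m, then the closure in counts, from 0 (fully open) to 255 (shut). A call has 1 to 20 rows; each row is the pose to reach, as a shift and turn from the pose commanded when the call began; what a row does not reach only later rows make up. A row lasts 1/8 s, in which the tool goes at most 62.5 mm and 10.7 degrees, less where a joint would pass 70% of its speed; a pose out of reach is approached as far as the arm can. A call with a gripper value outside its range is refused whole. The fingers move at their own pace and stop on an object; the grip force is fixed at half the most. Time passes only in rows, so rows that repeat a pose let the fingers close. It gives the time, the measured TCP pose, the force, the opening and the grip force at its end, in the units of the state.
- monitor.read_state(): the state, without advancing time (a new reading comes with each control period).
- snapshot(name): name is "scene" or "top" or "wrist"; returns the picture (384x512x3 uint8, red, green, blue); there is no depth.
- camera_info(name): a dict with "fx", "fy", "cx", "cy" (pixels), "k1" (the pictures are not rectified: a ray, as slopes to the right and down, at radius r is drawn at 1 + k1 r^2 times it, then the intrinsics apply), "R" (3x3) and "t" (3): a world point X has camera coordinates R X + t; the wrist camera has in their place "mount" (4x4, takes a point from camera to tool coordinates, whose origin is the TCP and whose axes are the flange's). Camera axes: x right, y down, z forward; pixel columns grow to the right and rows downward; lengths in m; the calibration is good to about 2 mm. A picture is of the moment at which its call begins: read the wrist's pose just before it. camera_info takes no time and is no camera call.
- close_job(): hands the job in; it is judged then, once.
The state is a dict: "time_s": time; "q": joint angles; "joint_velocities": joint speeds; "joint_torque": joint torques, N m; "eef_pos": TCP position; "ee_rot": TCP orientation; "contact_force": force on the tool from outside, world axes, zero at the start; "ft_torque": the same for the moment, N m; "finger_gap": finger opening in m; "grasp_force": force on a finger pad.
Only numpy, scipy, OpenCV 4.12 (cv2) and the standard library are available. Lean on these libraries where they do the work, as an engineer would, in place of code of your own. Each camera call takes 0.05 s, during which the arm holds its last target. There are 200 camera calls.

## Working session

There is one attempt and no reset: what is moved stays moved. The work goes in short steps, Python scripts to look and compute and a tool call to move; the robot and the scene stay as the last step left them, time stands still between calls to the robot, and variables do not carry over. Pictures are saved under pics/ and viewed, at most 10 in all, crops included, and the job is handed in when it is done.

Besides the shell and the picture viewer there is one more tool, called after "Call:" as name(argument=value, ...) on one line, values as JSON. move_arm: Moves the arm, as the interface text tells. Its arguments: {"type":"object","properties":{"deltas":{"type":"string"}},"required":["deltas"]}

```bash
mkdir -p pics; python3 - <<'E'
from rig import monitor, snapshot, camera_info, bot
import cv2, numpy as np
s=monitor.read_state(); print({k:np.round(v,3) for k,v in s.items()})
for n in("scene","top"):
    im=snapshot(n); cv2.imwrite(f"pics/{n}0.png",im[...,::-1]); c=camera_info(n); print(n,{k:np.round(v,4).tolist() for k,v in c.items()})
E
```

```text
{'time_s': np.float64(0.0), 'q': array([-1.346,  0.537, -0.004,  1.539,  0.003,  1.067, -0.071]), 'joint_velocities': array([0.001, 0.001, 0.001, 0.   , 0.   , 0.002, 0.001]), 'joint_torque': array([-0.0000e+00, -5.7097e+01,  9.9100e-01, -2.5160e+01, -5.6000e-02,
        1.8000e-02,  0.0000e+00]), 'eef_pos': array([0.186, 0.622, 0.302]), 'ee_rot': array([ 0.145,  0.989, -0.001, -0.   ]), 'contact_force': array([-0.671, -0.561, -0.294]), 'ft_torque': array([-0.012,  0.026,  0.006]), 'grasp_force': np.float64(0.0), 'finger_gap': np.float64(0.088)}
scene {'fx': 430.54, 'fy': 430.54, 'cx': 257.3523, 'cy': 186.7769, 'k1': -0.1125, 'R': [[-0.9772, 0.2122, -0.0049], [0.1258, 0.5603, -0.8187], [-0.171, -0.8007, -0.5742]], 't': [0.5843, 0.0653, 1.7024]}
top {'fx': 372.6862, 'fy': 372.6862, 'cx': 258.3358, 'cy': 187.0062, 'k1': -0.0032, 'R': [[0.1509, -0.9885, -0.0115], [-0.8791, -0.1289, -0.4588], [0.4521, 0.0793, -0.8884]], 't': [-0.1504, 0.558, 1.2172]}
```

View pics/scene0.png

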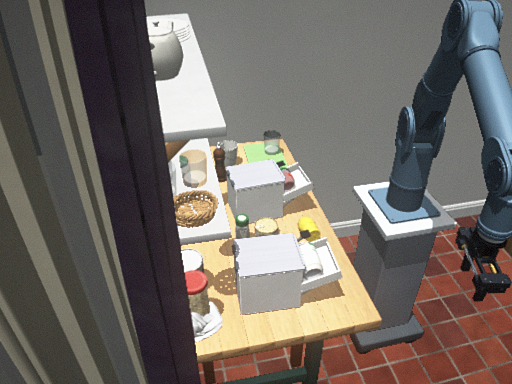

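View pics/top0.png

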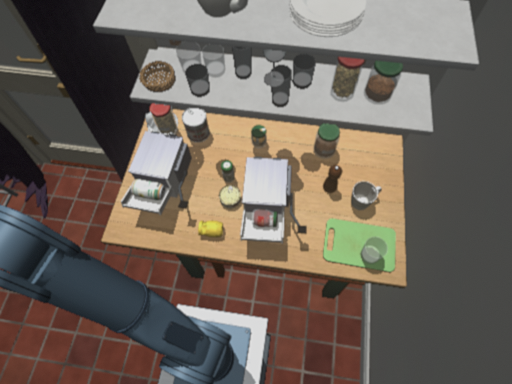

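The top view shows two bins: the left one with its chute at about (147,190), holding a whitish-green cylinder, and the right one with its chute at (264,220), holding a red one. The dark pads are near (183,205) and (302,229), and a yellow look-alike lies at (210,229). I'll enlarge both chutes to tell the can from the jar.

```bash
cat > h.py <<'E'
import numpy as np, cv2
from rig import camera_info
def ray(n,u,v):
    c=camera_info(n); R=np.array(c["R"]); t=np.array(c["t"])
    K=np.array([[c["fx"],0,c["cx"]],[0,c["fy"],c["cy"]],[0,0,1]])
    p=cv2.undistortPoints(np.array([[[u,v]]],float),K,np.array([c["k1"],0,0,0]))[0,0]
    return -R.T@t, R.T@np.array([p[0],p[1],1])
def onz(n,u,v,z):
    o,d=ray(n,u,v); return o+d*(z-o[2])/d[2]
E
python3 - <<'E'
import cv2,numpy as np
t=cv2.imread("pics/top0.png"); s=cv2.imread("pics/scene0.png")
a=cv2.resize(t[125:215,115:215],None,fx=4,fy=4,interpolation=2)
b=cv2.resize(t[155:245,230:330],None,fx=4,fy=4,interpolation=2)
cv2.imwrite("pics/crop1.png",np.hstack([a,b]))
from h import onz
g=cv2.cvtColor(t,cv2.COLOR_BGR2GRAY)
for (x0,y0,x1,y1) in((176,196,192,212),(294,221,310,237)):
    m=(g[y0:y1,x0:x1]<70).astype(np.uint8)
    n,l,st,c=cv2.connectedComponentsWithStats(m)
    for i in range(1,n):
        if st[i,4]>8:
            u,v=c[i]+[x0,y0]; print(st[i],u,v,onz("top",u,v,.108).round(3))
E
```

```text
[ 2  4 10  8 57] 182.66666666666666 203.89473684210526 [0.48  0.198 0.108]
[ 4  5  8  7 45] 301.73333333333335 229.13333333333333 [ 0.446 -0.239  0.108]
```

View pics/crop1.png

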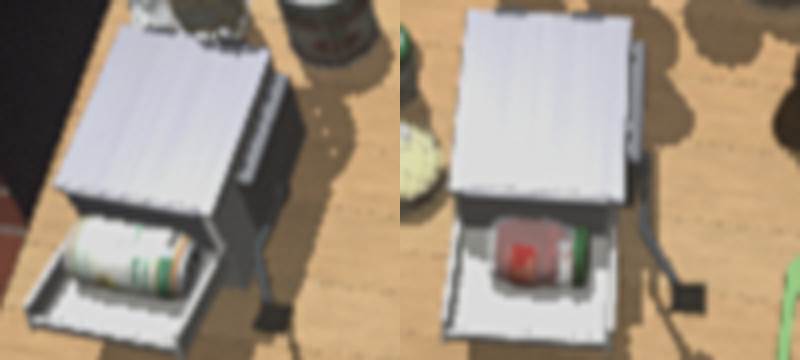

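Candidates: the left cylinder at (147,190) is a longer white printed can with a silver rim. The right one at (264,220) is clear glass with a green screw cap, so it is the jar. The can's bin is therefore the left one, and its pad is at (183,204). The yellow look-alike at (210,229) lies on the table and isn't part of the job. Next I need the bin's heading and the clearances.

```bash
python3 - <<'E'
import numpy as np
from h import onz,ray
from scipy.spatial.transform import Rotation as Ro
P=[onz("top",115+u/4,125+v/4,.167)[:2] for u,v in((125,28),(272,48),(58,187),(210,213))]
print(np.round(P,3))
bx=(P[0]-P[2])+(P[1]-P[3]); by=(P[0]-P[1])+(P[2]-P[3]); print(np.arctan2(bx[1],bx[0]),np.arctan2(-by[0],by[1]), bx/2,by/2)
yaw=(np.arctan2(bx[1],bx[0])+np.arctan2(-by[0],by[1]))/2
ex=np.array([np.cos(yaw),np.sin(yaw)]);ey=np.array([-ex[1],ex[0]])
c=np.mean(P,0); print("yaw",yaw,"centre",c,"pad from lid",c-.151*ex-.138*ey)
pad=np.array([.48,.198])
for n,u,v,z in(("spice",227,163,.1),("tuna",231,195,.04),("yellow",210,229,.03),("jarbin chuteL",243,215,.145)):
    p=onz("top",u,v,z)[:2]; print(n,p.round(3),"rel pad in bin frame",((p-pad)@ex).round(3),((p-pad)@ey).round(3))
R0=Ro.from_quat([.145,.989,0,0]).as_matrix(); print(R0[:,1],"tool y heading",np.arctan2(R0[1,1],R0[0,1]))
E
```

```text
[[0.73  0.393]
 [0.728 0.247]
 [0.551 0.402]
 [0.545 0.259]]
-0.05943400044206238 -0.029479565503270085 [ 0.18055351 -0.01074367] [0.00426873 0.1447611 ]
yaw -0.04445678297266623 centre [0.63865324 0.32516401] pad from lid [0.48166942 0.19401112]
spice [0.677 0.073] rel pad in bin frame 0.203 -0.116
tuna [0.572 0.042] rel pad in bin frame 0.099 -0.152
yellow [0.427 0.095] rel pad in bin frame -0.049 -0.105
jarbin chuteL [ 0.453 -0.031] rel pad in bin frame -0.017 -0.23
[0.28705515 0.95791406 0.        ] tool y heading 1.279645148337593
```

Call:
move_arm(deltas="0 0 -0.12 0.027 -0.039 0.01 100; 0 0 -0.24 0.054 -0.078 0.01 255; 0 0 -0.36 0.081 -0.117 0.01 255; 0 0 -0.48 0.108 -0.156 0.01 255; 0 0 -0.6 0.135 -0.195 0.01 255; 0 0 -0.72 0.162 -0.234 0.01 255; 0 0 -0.84 0.189 -0.273 0.01 255; 0 0 -0.96 0.216 -0.312 0.01 255; 0 0 -1.08 0.243 -0.351 0.01 255; 0 0 -1.2 0.27 -0.39 0 255; 0 0 -1.32 0.295 -0.427 -0.03 255; 0 0 -1.32 0.295 -0.427 -0.06 255; 0 0 -1.32 0.295 -0.427 -0.08 255; 0 0 -1.32 0.295 -0.427 -0.08 255")

```text
time_s: 1.85
eef_pos: [0.4803, 0.1952, 0.2213]
ee_rot: [0.721, 0.693, -0.002, -0.0]
contact_force: [0.3, -0.4, 1.5]
finger_gap: 0.0004
grasp_force: 0.0
```

```bash
python3 - <<'E'
from rig import monitor, snapshot, camera_info
import cv2, numpy as np
from scipy.spatial.transform import Rotation as Ro
s=monitor.read_state(); w=snapshot("wrist"); t=snapshot("top")
c=camera_info("wrist"); M=np.linalg.inv(np.array(c["mount"]))
T=np.eye(4);T[:3,:3]=Ro.from_quat(s["ee_rot"]).as_matrix();T[:3,3]=s["eef_pos"]
def proj(X):
    p=M@np.linalg.inv(T)@np.append(X,1); x,y=p[:2]/p[2]; r=1+c["k1"]*(x*x+y*y); return c["fx"]*x*r+c["cx"],c["fy"]*y*r+c["cy"]
pts=[np.array([.481+a,.196+b,.108]) for a,b in((0,0),(.016,.016),(.016,-.016),(-.016,-.016),(-.016,.016))]
px=[proj(p) for p in pts]; print(np.round(px), "tip",proj(s["eef_pos"]-[0,0,.064]))
w=np.ascontiguousarray(w[...,::-1])
for p in px: cv2.circle(w,tuple(int(round(a)) for a in p),2,(0,0,255),-1)
o=cv2.resize(t[140:240,115:235,::-1],(460,384),interpolation=2)
cv2.imwrite("pics/w1.png",cv2.resize(np.hstack([w,o]),(800,316)))
E
```

```text
[[262. 213.]
 [287. 188.]
 [288. 236.]
 [238. 237.]
 [235. 190.]] tip (np.float64(260.63343638240997), np.float64(251.6387321706578))
```

View pics/w1.png

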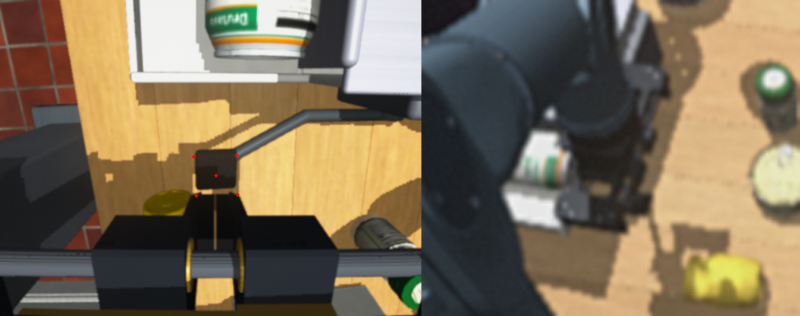

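The wrist picture shows the black pad at (215,170), where it was predicted to within about 3 mm, with the closed fingertips right above it at (215,215). I'll press down now, adding 2 mm in +y.

Call:
move_arm(deltas="0 0 0 0 0.002 -0.02 255; 0 0 0 0 0.002 -0.038 255; 0 0 0 0 0.002 -0.046 255; 0 0 0 0 0.002 -0.054 255; 0 0 0 0 0.002 -0.062 255; 0 0 0 0 0.002 -0.07 255; 0 0 0 0 0.002 -0.078 255; 0 0 0 0 0.002 -0.086 255; 0 0 0 0 0.002 -0.094 255; 0 0 0 0 0.002 -0.097 255; 0 0 0 0 0.002 -0.097 255; 0 0 0 0 0.002 -0.097 255; 0 0 0 0 0.002 -0.097 255; 0 0 0 0 0.002 -0.097 255; 0 0 0 0 0.002 -0.097 255; 0 0 0 0 0.002 -0.097 255; 0 0 0 0 0.002 -0.097 255; 0 0 0 0 0.002 -0.097 255; 0 0 0 0 0.002 -0.097 255")

```text
time_s: 4.32
eef_pos: [0.4816, 0.1977, 0.1258]
ee_rot: [0.721, 0.693, 0.0, 0.0]
contact_force: [1.3, 0.7, 2.1]
finger_gap: 0.0003
grasp_force: 1.4
```

```bash
python3 - <<'E'
from rig import monitor, snapshot
import cv2, numpy as np
s=monitor.read_state(); print(s["eef_pos"],s["contact_force"])
w=snapshot("wrist"); t=snapshot("scene")
o=cv2.resize(t[140:330,200:360,::-1],(323,384),interpolation=2)
cv2.imwrite("pics/w2.png",cv2.resize(np.hstack([w[...,::-1],o]),(800,368)))
E
```

```text
[0.48160847 0.19770815 0.12578875] [1.29131491 0.65412694 2.09080297]
```

View pics/w2.png

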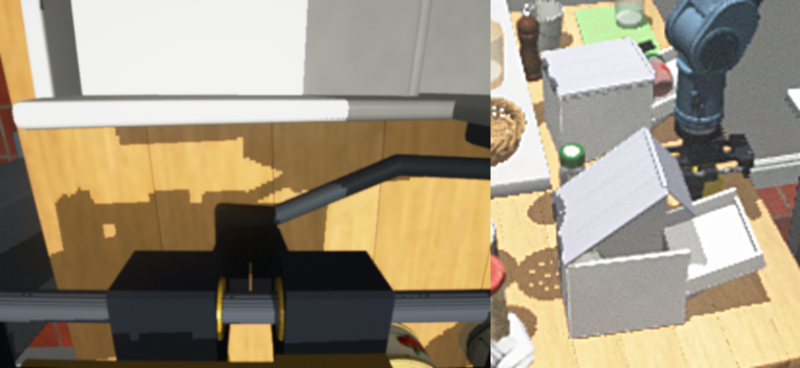

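The lid stands open, with the fingertip on the pad at (250,225). The chute is empty in both views, at (180,50) and (725,235), so the can has rolled in. Now I'll let the lever up slowly, at 40 mm/s or less.

Call:
move_arm(deltas="0 0 0 0 0 0.005 255; 0 0 0 0 0 0.01 255; 0 0 0 0 0 0.015 255; 0 0 0 0 0 0.02 255; 0 0 0 0 0 0.025 255; 0 0 0 0 0 0.029 255; 0 0 0 0 0 0.033 255; 0 0 0 0 0 0.037 255; 0 0 0 0 0 0.041 255; 0 0 0 0 0 0.045 255; 0 0 0 0 0 0.049 255; 0 0 0 0 0 0.053 255; 0 0 0 0 0 0.057 255; 0 0 0 0 0 0.061 255; 0 0 0 0 0 0.065 255; 0 0 0 0 0 0.09 255; 0 0 0 0 0 0.13 255; 0 0 0 0 0 0.16 255; 0 0 0 0 0 0.16 255; 0 0 0 0 0 0.16 255")

```text
time_s: 6.92
eef_pos: [0.4808, 0.1976, 0.285]
ee_rot: [0.721, 0.693, -0.001, -0.0]
contact_force: [0.5, -0.5, 0.7]
finger_gap: 0.0003
grasp_force: 0.0
```

```bash
python3 - <<'E'
from rig import monitor, snapshot
import cv2, numpy as np
s=monitor.read_state(); print(s["eef_pos"],s["contact_force"])
w=snapshot("wrist"); t=snapshot("scene")
o=cv2.resize(t[140:330,200:360,::-1],(323,384),interpolation=2)
cv2.imwrite("pics/w3.png",cv2.resize(np.hstack([w[...,::-1],o]),(800,368)))
E
```

```text
[0.48083639 0.19760867 0.28504318] [ 0.47158365 -0.4553754   0.73533881]
```

View pics/w3.png

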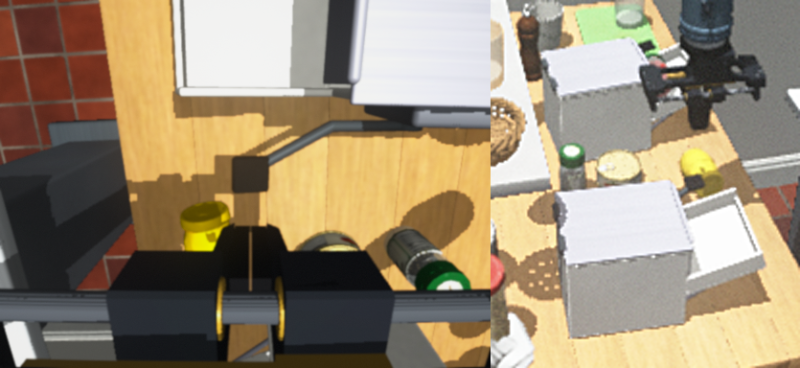

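The lid is shut (625,215), the pad is back up at (250,173), the chute is empty and the bystanders are in place. The gripper is clear, so I'm handing the job in.

```bash
python3 -c "
from rig import close_job
print(close_job())"
```

```text
the job is handed in; nothing more can be done
None
```

I pressed the lever on the can's bin (the left one), the can rolled in, and I let the lid down slowly until it shut; the jar's bin and the bystanders look untouched in the last pictures, and the job is handed in, though no verdict was returned.

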